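# Turn the drained beaker up and tare it

### The job

The small blue beaker is draining upside down on the dark mat. Turn it the right way up and stand it on the balance pan, with its whole base on the pan, laying it on its side on the two-rod rest if you need to change your grip, and never letting it drop; then, once it stands there on its own, press the orange tare button all the way down, let it come back up, and leave the beaker standing. Leave the bottles and the culture dishes where they are.

Things in the scene. Friction and masses are not known exactly. Their poses are not given: they have to be found in the camera images.
- beaker_mid (a point): Centre (on the axis, half-way up) of the blue plastic beaker: a straight round cup, outside diameter 48 mm, 62 mm tall, wall 3 mm, base 4 mm, no handle or lip, about 50 g. Its z axis runs from the open mouth to the closed base: up at the start (mouth-down), down when it stands mouth-up. Mouth and base lie 31 mm from this point. Can be gripped across its outside.
- drain_mat: Fixed dark grey drain mat, 120 x 120 mm, 6 mm thick, flat on the bench; origin at the centre of its underside. The beaker starts on it, mouth-down, up to 20 mm off centre in x and in y.
- rest_rods (a point): Fixed rest for laying round vessels on their side: two level steel rods (diameter 10, length 80) on a green plate 64 x 90 x 8. Point midway between the rods, at their axes, 17 above the bench; y along the rods, x across; rod axes at x = -13 and +13. Ends open, nothing above. The beaker (diameter 48) lying in it has its axis 26 above this point. All in mm.
- balance: Fixed white laboratory balance, 215 mm (its x) by 190 mm (its y), deck 48 mm above the bench; origin on the bench under its middle line (y = 0), 120 mm behind its front edge, x pointing from its front (display and tare button, towards the robot) to its back, z up.
- pan (a point): Centre of the top face of the balance's round steel pan: 110 mm in diameter, 62 mm above the bench, 14 mm above the deck around it; level and does not move. z up.
- tare_top (a point): Centre of the top face of the round orange tare button at the front of the balance, diameter 24 mm; it is pressed straight down. It moves with the button.
- tare (a joint): Travel of the tare button: 0 released, 0.005 m fully down. A spring pushes it back; about 3 N holds it fully down.
- bottle_a_mid (a point): Bystander: clear glass bottle with blue cap, diameter 80 mm, 165 mm tall; point on its axis 80 mm above its foot.
- bottle_b_mid (a point): Bystander: amber glass bottle with blue cap, diameter 64 mm, 125 mm tall; point on its axis 60 mm above its foot.
- dishes: Bystander: two stacked pale yellow culture dishes, diameter 90 mm, 32 mm tall together; origin at the centre of the underside.
Not all that is in view belongs to the job. There is more than one size of the part that bears beaker_mid; the job needs the largest.

How it is judged:
By the outcome, as a careful person would: the job done as asked, in the order asked, and still so for the second after the job is handed in, with the robot touching nothing.
It also fails if it takes over 69 s, if anything falls off the work surface, if the arm or the gripper's body presses on something with over 40 N, if the wrist force passes 120 N, or if a joint passes its speed limit or range.

### The arm

A 6-joint arm with a two-finger parallel gripper is mounted at the origin on the work surface. World frame = base frame: x ahead of the robot, y to its left, z up, the work surface at z = 0. Lengths are in m, angles in rad, forces in N, time in s.
With the tool pointing down it reaches from about 0.4 to 0.825 m from the base axis. Payload 7 kg.
Tool frame: the origin (TCP) lies on the front face of the gripper's body, between the roots of the fingers; the fingertips stand ctrl.tcp_to_tips ahead of it and the grasp point (between the pads) lies 54 mm ahead of it (ctrl.tcp_to_tips is the distance from the TCP to the fingertips, in m); x points along the fingers, z is the direction in which the jaws open and shut, and the axes are right-handed (so a half turn about x gives the same grasp; the last joint's range is limited). The gripper opens to 85 mm and grips with 20 to 120 N. Pads are 22 mm wide; open, the fingers measure 114 mm over their backs; the gripper's body (76 mm by 85 mm) begins 54 mm behind the grasp point. The pads swing forward as they close: fully open they stand 13 mm farther back than shut.
Start: joints at [1.441, 0.359, 0.012, 0, -1.224, -0.288], TCP at [0.274, 0.617, 0.304] pointing down, gripper open.
Joint ranges: [-3.07, 3.07], [-1.43, 2.12], [-1.02, 1.25], [-3.03, 1.67], [-3.05, -0], [-3.03, 3.03]. Speed limits (rad/s): [2.39, 2.39, 3.01, 3.14, 3.14, 3.14].

### API

Orientations are given as a rotation vector (axis times angle).
In Python, from rig import ctrl gives the robot as it stands. Calls block until the motion is done:
- ctrl.goto(position, orientation): joint-space move of the TCP to a pose.
- ctrl.move_l(position, attitude=None, vel=0.15): straight line of the TCP; attitude=None keeps the orientation; vel is the mean speed in m/s.
- ctrl.move_j(angles): joint-space move.
- ctrl.gripper_to(opening, squeeze=None): finger opening in m; squeeze is the grip in N (None keeps the last); returns when the fingers have stopped.
- ctrl.pause(seconds).
- ctrl.solve_ik(position, orientation): joint angles nearest the present ones, or None.
- ctrl.read_camera(name): name is "scene" or "top" or "wrist"; returns a dict with "pixels" (384x512x3 uint8, red, green, blue), "depth" (384x512 float32, m along the optical axis (not along the pixel's ray), 0 where there is no reading), "fx", "fy", "cx", "cy" (pixels), "k1" (the pictures are not rectified: a ray, as slopes to the right and down, at radius r is drawn at 1 + k1 r^2 times it, then the intrinsics apply), "extrinsics" (4x4, takes a point from camera to world coordinates). Camera axes: x right, y up, looking along -z (the intrinsics and any distortion apply to the point x, -y, -z); pixel columns grow to the right and rows downward; lengths in m; the calibration is good to about 2 mm. A picture is of the moment at which its call begins.
A pose or a line that the arm cannot do raises ctrl.PlanningError and nothing moves.
- ctrl.finish_job(): hands the job in, once; it reports no verdict.
Trained networks look in a picture, given as the dict that the camera call returned (one of the last four; its "shot" number tells which), for a name from the list of things; names that differ only in an ending like _2 or _b are one class to them, and where a whole thing is asked for, a point or a joint stands for the part that bears it (a point fixed in the world has none). Each returns a list of dicts, best first, with "p" (0 to 1); they miss things now and then, are a little off and sometimes report something else, mostly with a low value. They report only what shows in the picture. A call takes as long as a camera call. They do not tell look-alikes from the thing itself.
- ctrl.look_for(picture, thing): "rect" ([centre column, centre row, width, height] in pixels, round what is visible of it).
- ctrl.tip_of(picture, thing): "position" ([column, row] in pixels: a listed point, or the origin of a listed thing).
Readings, each from a call of its own:
- ctrl.get_time(): time.
- ctrl.get_qpos(): joint angles.
- ctrl.get_qd(): joint speeds.
- ctrl.get_tau(): joint torques, N m.
- ctrl.get_tcp_pos(): TCP position.
- ctrl.get_eef_rot(): TCP orientation.
- ctrl.get_contact_force(): force on the tool from outside, world axes, zero at the start.
- ctrl.get_ft_torque(): the same for the moment, N m.
- ctrl.get_width(): finger opening in m.
Only numpy, scipy, OpenCV 4.12 (cv2) and the standard library are available. Lean on these libraries where they do the work, as an engineer would, in place of code of your own. Each camera call takes 0.05 s, during which the arm holds its last target.

## Working session

There is one attempt and no reset: what is moved stays moved. The work goes in short steps, each a Python script; the robot and the scene stay as the last script left them, time stands still between calls to the robot, and variables do not carry over. Pictures are saved under pics/ and viewed, and the job is handed in when it is done.

```bash
ls; mkdir -p pics; cat > h.py <<'E'
import numpy as np, cv2
from scipy.spatial.transform import Rotation as R
from rig import ctrl
def save(p,name,crop=None,scale=1):
    im=p["pixels"][:,:,::-1]
    if crop: im=im[crop[1]:crop[3],crop[0]:crop[2]]
    if scale!=1: im=cv2.resize(im,None,fx=scale,fy=scale,interpolation=cv2.INTER_CUBIC)
    cv2.imwrite("pics/"+name,im)
def ray(p,u,v):
    a=np.array([(u-p["cx"])/p["fx"],(v-p["cy"])/p["fy"]]); s=a.copy()
    for _ in range(20): s=a/(1+p["k1"]*(s@s))
    return s
def pt(p,u,v,d):  # depth
    s=ray(p,u,v); E=np.array(p["extrinsics"])
    return (E@np.array([s[0]*d,-s[1]*d,-d,1]))[:3]
def atz(p,u,v,z):
    s=ray(p,u,v); E=np.array(p["extrinsics"])
    w=E[:3,:3]@np.array([s[0],-s[1],-1]); o=E[:3,3]
    return o+w*(z-o[2])/w[2]
def cloud(p):
    D=p["depth"]; vv,uu=np.mgrid[0:D.shape[0],0:D.shape[1]]
    a=np.stack([(uu-p["cx"])/p["fx"],(vv-p["cy"])/p["fy"]],-1); s=a.copy()
    for _ in range(20): s=a/(1+p["k1"]*(s**2).sum(-1,keepdims=True))
    c=np.stack([s[...,0]*D,-s[...,1]*D,-D],-1); E=np.array(p["extrinsics"])
    w=c@E[:3,:3].T+E[:3,3]; w[D<=0]=np.nan
    return w
E
python3 - <<'E'
from h import *
print(ctrl.get_time(),ctrl.tcp_to_tips,ctrl.get_eef_rot(),ctrl.get_width())
for n in ["scene","top"]:
    p=ctrl.read_camera(n); save(p,n+"0.png",scale=1.5)
    print(n,np.round(p["extrinsics"],3).tolist(),p["fx"],p["k1"])
    for t in ["beaker_mid","drain_mat","rest_rods","balance","pan","tare_top","bottle_a_mid","dishes"]:
        print(t,[(np.round(r["position"],1).tolist(),round(r["p"],2)) for r in ctrl.tip_of(p,t)][:5])
    np.savez("pics/%s0.npz"%n,**{k:v for k,v in p.items()})
E
```

```text
pics
0.0 0.0726 [ 1.50858353  0.98060199 -1.5108706 ] 0.08551680636589534
scene [[-0.476, -0.742, 0.472, 1.036], [0.879, -0.393, 0.269, 0.226], [-0.014, 0.543, 0.839, 0.859], [0.0, 0.0, 0.0, 1.0]] 414.0334922071067 -0.013496085175095332
beaker_mid [([189.2, 142.4], 0.92), ([146.4, 131.9], 0.6), ([200.5, 118.5], 0.56), ([179.2, 241.2], 0.36)]
drain_mat [([186.3, 154.9], 0.81), ([361.3, 192.6], 0.29), ([289.5, 287.7], 0.22)]
rest_rods [([276.3, 193.3], 0.72)]
balance [([360.9, 245.3], 0.59)]
pan [([360.7, 241.7], 0.78), ([291.4, 287.5], 0.34)]
tare_top [([362.5, 190.0], 0.5)]
bottle_a_mid [([227.1, 247.8], 0.64)]
dishes [([179.9, 243.6], 0.86)]
top [[0.008, 0.98, -0.197, 0.415], [-1.0, 0.013, 0.022, -0.019], [0.024, 0.196, 0.98, 1.021], [0.0, 0.0, 0.0, 1.0]] 450.9110892658166 -0.12990678416806048
beaker_mid [([395.4, 225.4], 0.82), ([355.0, 275.6], 0.65), ([339.8, 228.4], 0.6)]
drain_mat [([339.8, 223.8], 0.62)]
rest_rods [([224.4, 220.5], 0.97)]
balance [([127.3, 211.0], 0.75)]
pan [([123.4, 194.1], 0.74)]
tare_top [([137.3, 250.5], 0.6)]
bottle_a_mid [([232.0, 124.3], 0.85)]
dishes [([285.4, 134.5], 0.59)]
```

View pics/scene0.png

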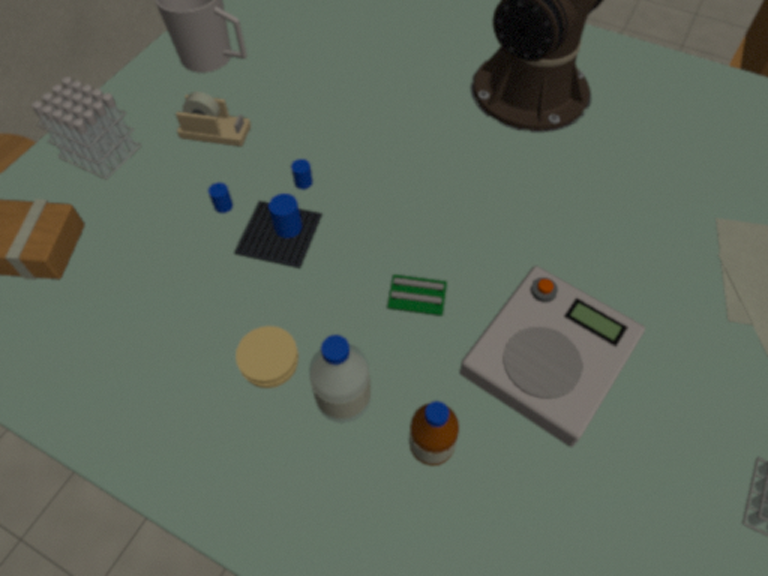

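View pics/top0.png

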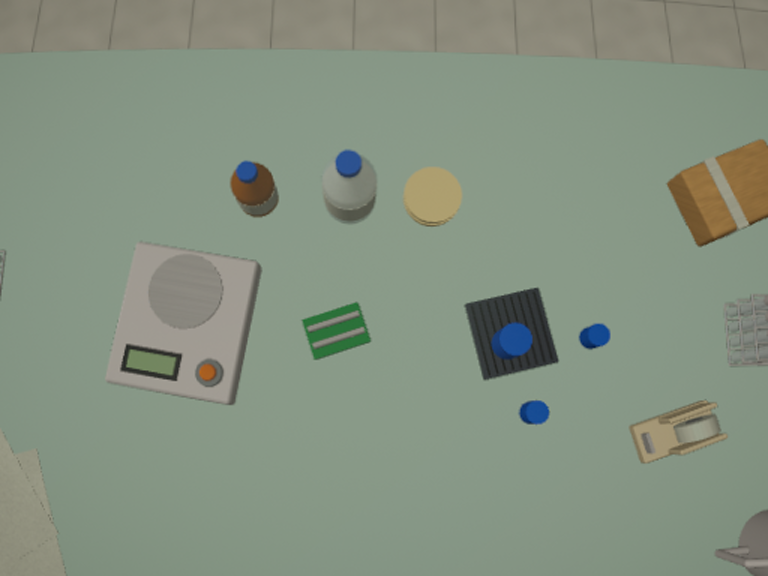

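Three blue beakers. In the top image they are at (342,227) on the mat, (396,224) and (356,275) on the bare bench. The one on the dark mat is clearly the largest, so it fits the description. I'll confirm that in a crop and measure everything.

```bash
python3 - <<'E'
from h import *
T=dict(np.load("pics/top0.npz")); S=dict(np.load("pics/scene0.npz"))
a=cv2.resize(T["pixels"][180:290,290:430,::-1],None,fx=4,fy=4,interpolation=cv2.INTER_CUBIC)
cv2.imwrite("pics/crop0.png",a)
for n,p in (("top",T),("scene",S)):
    w=cloud(p); np.save("pics/w%s.npy"%n,w)
    px=p["pixels"].astype(int); blue=(px[...,2]>110)&(px[...,0]<60)&(px[...,1]<110)
    nb,lab,st,ce=cv2.connectedComponentsWithStats(blue.astype(np.uint8))
    for i in range(1,nb):
        if st[i,4]<40: continue
        q=w[lab==i]; q=q[np.isfinite(q).all(1)]
        zt=np.percentile(q[:,2],97); t=q[q[:,2]>zt-.004]
        print(n,"blue",ce[i].round(),st[i,4],"ztop",zt.round(4),"top centroid",t.mean(0).round(4),"extent",np.ptp(t,axis=0).round(3),
          cv2.minEnclosingCircle(t[:,:2].astype(np.float32)))
    pan=(abs(w[...,2]-.062)<.004)
    def comp(mask,name,minA=100):
        nb,lab,st,ce=cv2.connectedComponentsWithStats(mask.astype(np.uint8))
        for i in range(1,nb):
            if st[i,4]<minA: continue
            q=w[lab==i]; print(n,name,ce[i].round(1),st[i,4],q.mean(0).round(4),[ (np.round(x,4).tolist() if not np.isscalar(x) else round(x,4)) for x in cv2.minAreaRect(q[:,:2].astype(np.float32))])
    comp(pan,"pan?",400)
    comp(abs(w[...,2]-.048)<.004,"deck",800)
    org=(px[...,0]>180)&(px[...,1]<110)&(px[...,2]<50); comp(org,"tare",20)
    gr=(px[...,1]>90)&(px[...,0]<40)&(px[...,2]<90); comp(gr,"green",60)
    nb=None
E
```

```text
top blue [232. 108.] 203 ztop 0.1674 top centroid [ 7.577e-01 -2.000e-04  1.654e-01] extent [0.03  0.03  0.006] ((0.7582946419715881, -0.0002848883159458637), 0.016724973917007446)
top blue [164. 113.] 124 ztop 0.1271 top centroid [0.7611 0.1443 0.1251] extent [0.026 0.026 0.005] ((0.7605677843093872, 0.1441863775253296), 0.01414312794804573)
top blue [342. 226.] 426 ztop 0.0706 top centroid [ 0.5333 -0.241   0.0684] extent [0.046 0.046 0.007] ((0.5337966084480286, -0.24125690758228302), 0.024075236171483994)
top blue [397. 223.] 212 ztop 0.0469 top centroid [ 0.5446 -0.3727  0.0448] extent [0.03  0.032 0.006] ((0.5446633100509644, -0.37234386801719666), 0.01736167073249817)
top blue [356. 274.] 220 ztop 0.047 top centroid [ 0.4312 -0.2757  0.0449] extent [0.032 0.034 0.006] ((0.4310865104198456, -0.2754000127315521), 0.01733887754380703)
top pan? [487.5 124.7] 2091 [ 0.7773 -0.6036  0.0605] [[0.7776, -0.6171], [0.1224, 0.1665], 21.6127]
top pan? [123.1 193.7] 1887 [0.5991 0.2357 0.0619] [[0.6001, 0.2365], [0.1096, 0.1077], 1.0047]
top deck [120.1 219.6] 5632 [0.5446 0.2429 0.048 ] [[0.5572, 0.2425], [0.1907, 0.2156], 80.8355]
scene blue [224. 231.] 175 ztop 0.1685 top centroid [7.587e-01 7.000e-04 1.663e-01] extent [0.029 0.028 0.005] ((0.7583244442939758, -7.636261580046266e-05), 0.015658332034945488)
scene blue [291. 275.] 76 ztop 0.1281 top centroid [0.7607 0.1447 0.126 ] extent [0.022 0.021 0.004] ((0.759993851184845, 0.14466248452663422), 0.011472169309854507)
scene pan? [ 19.6 151.7] 1545 [ 0.7654 -0.5897  0.0619] [[0.7718, -0.5986], [0.1227, 0.1273], 24.2603]
scene pan? [361.4 241.4] 1930 [0.6007 0.2355 0.0629] [[0.5994, 0.235], [0.1083, 0.1098], 72.6032]
scene deck [372.2 232.4] 5174 [0.56   0.2479 0.0488] [[0.5573, 0.2413], [0.19, 0.2163], 81.1464]
```

View pics/crop0.png

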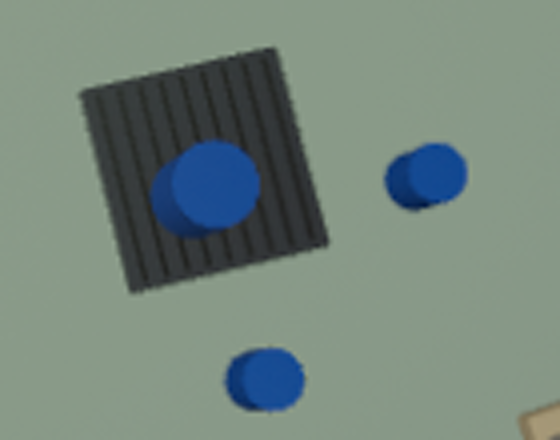

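```bash
python3 - <<'E'
from h import *
T=dict(np.load("pics/top0.npz")); S=dict(np.load("pics/scene0.npz"))
a=cv2.resize(T["pixels"][195:280,60:260,::-1],None,fx=4,fy=4,interpolation=cv2.INTER_CUBIC)
b=cv2.resize(S["pixels"][170:255,250:450,::-1],None,fx=3.5,fy=3.5,interpolation=cv2.INTER_CUBIC)
cv2.imwrite("pics/c1.png",a); cv2.imwrite("pics/c2.png",b[:,:800])
for n,p in (("top",T),("scene",S)):
    w=np.load("pics/w%s.npy"%n); hsv=cv2.cvtColor(p["pixels"],cv2.COLOR_RGB2HSV)
    def comp(mask,name,minA):
        nb,lab,st,ce=cv2.connectedComponentsWithStats(mask.astype(np.uint8))
        for i in range(1,nb):
            if st[i,4]<minA: continue
            q=w[lab==i]; q=q[np.isfinite(q).all(1)]; print(n,name,ce[i].round(1),st[i,4],np.median(q,0).round(4),np.percentile(q[:,2],[5,50,95]).round(4),cv2.minAreaRect(q[:,:2].astype(np.float32)))
    h,s,v=hsv[...,0],hsv[...,1],hsv[...,2]
    comp((h<18)&(s>180)&(v>110)&(w[...,2]<.08),"orange",20)
    g=(h>50)&(h<85)&(s>150)
    comp(cv2.morphologyEx(g.astype(np.uint8),cv2.MORPH_CLOSE,np.ones((7,7))),"green",100)
    z=w[...,2]; c=w[195:280,60:260] if n=="top" else None
    # dark mat
    comp((v<90)&(z<.015)&(z>.002),"mat",300)
    if n=="top":
        print((w[240:258,128:147,2]*1000).round().tolist().__str__().replace("], [","\n"))
E
```

```text
top orange [137.7 247.8] 78 [0.4816 0.1954 0.0688] [0.0661 0.0688 0.0716] ((0.48249682784080505, 0.19627892971038818), (0.018966492265462875, 0.020617814734578133), 1.3131169080734253)
top green [223.5 220. ] 1002 [0.5516 0.0176 0.009 ] [0.0053 0.009  0.0227] ((0.5524647235870361, 0.01761775091290474), (0.060913167893886566, 0.08610109984874725), 19.009920120239258)
top mat [340.4 220.5] 2044 [ 0.561  -0.2487  0.0058] [0.0031 0.0058 0.0088] ((0.551326334476471, -0.25017213821411133), (0.11860734224319458, 0.11916445195674896), 13.243017196655273)
[[49.0, 50.0, 49.0, 51.0, 48.0, 52.0, 60.0, 60.0, 59.0, 58.0, 60.0, 56.0, 62.0, 61.0, 60.0, 47.0, 47.0, 48.0, 47.0
43.0, 48.0, 45.0, 49.0, 47.0, 62.0, 59.0, 59.0, 58.0, 60.0, 60.0, nan, 63.0, 62.0, 61.0, 61.0, 55.0, 49.0, 48.0
48.0, 45.0, 47.0, 47.0, 59.0, 62.0, 63.0, 62.0, 58.0, 69.0, 72.0, 68.0, 68.0, 59.0, 62.0, 59.0, 62.0, 58.0, 47.0
45.0, 45.0, 48.0, 59.0, 62.0, 64.0, 58.0, 66.0, 68.0, 69.0, 69.0, 71.0, 66.0, 66.0, 67.0, 62.0, 61.0, 58.0, 52.0
47.0, 49.0, 50.0, 61.0, 61.0, 57.0, 69.0, 68.0, 69.0, 72.0, 70.0, 69.0, 68.0, 71.0, 69.0, 62.0
[... 1703 characters left out ...]
[0.5635 0.02   0.0098] [0.0066 0.0098 0.0234] ((0.5526187419891357, 0.015732672065496445), (0.06207999587059021, 0.0846480280160904), 20.44061851501465)
scene mat [352.1  73.8] 674 [0.0848 0.0273 0.0125] [0.0027 0.0125 0.0148] ((0.043326485902071, 0.01111970841884613), (0.1511446088552475, 0.24200519919395447), 17.501449584960938)
scene mat [184.  158.5] 1384 [ 0.5675 -0.2442  0.0075] [0.0047 0.0075 0.0104] ((0.550330400466919, -0.25297433137893677), (0.12566113471984863, 0.1221352070569992), 13.558453559875488)
scene mat [277.4 197.9] 583 [0.5592 0.0178 0.0091] [0.0059 0.0091 0.0116] ((0.5501355528831482, 0.015101950615644455), (0.06921424716711044, 0.08918806165456772), 18.977312088012695)
```

View pics/c1.png

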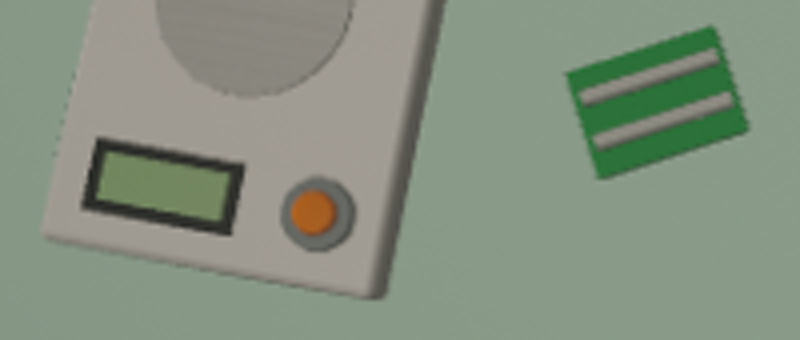

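View pics/c2.png

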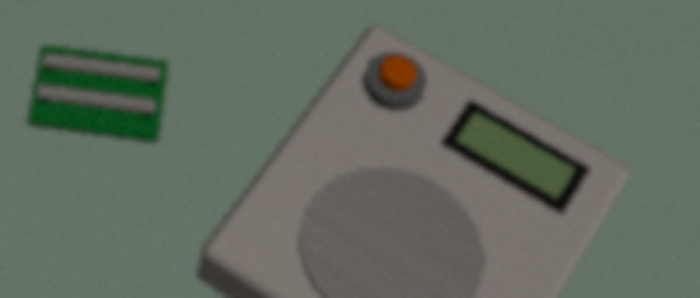

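```bash
cat >> h.py <<'E'
BK=np.array([.5335,-.2412,.037]); REST=np.array([.552,.0168,.017]); YAW=np.deg2rad(19.3)
RD=np.array([-np.sin(YAW),np.cos(YAW),0]); PAN=np.array([.600,.2357,.062]); TARE=np.array([.4815,.195,.069])
G=.054
def att(head,pitch,flip=1):
    """tool x = heading head, pitch below horizontal; jaws horizontal"""
    x=np.array([np.cos(pitch)*np.cos(head),np.cos(pitch)*np.sin(head),-np.sin(pitch)])
    z=flip*np.array([-np.sin(head),np.cos(head),0]); y=np.cross(z,x)
    return R.from_matrix(np.c_[x,y,z])
def tcp_for(g,rot,d=G): return g-d*rot.as_matrix()[:,0]
E
python3 - <<'E'
from h import *
hr=np.arctan2(RD[1],RD[0])
def go(name,g,heads,pitch,backs=(0,.08)):
    for h in heads:
        for f in (1,-1):
            r=att(h,pitch,f); ok=[]
            for b in backs:
                q=ctrl.solve_ik(tcp_for(g,r,G+b),r.as_rotvec()); ok.append(None if q is None else np.round(q,2).tolist())
            q=ctrl.solve_ik(tcp_for(g,r)+[0,0,.12],r.as_rotvec()); ok.append(None if q is None else np.round(q,2).tolist())
            if ok[0] is not None: print(name,round(np.rad2deg(h)),f,ok)
p=np.pi/4
go("rest",REST+[0,0,.026],[hr,hr+np.pi],p)
H=np.deg2rad(np.arange(-180,180,30))
go("pick",BK+[0,0,.005],H,p)
go("pan",PAN+[0,0,.031],H,p)
print(ctrl.get_time())
E
```

```text
rest 109 1 [[-0.11, 0.65, -0.01, -0.71, -1.38, 0.76], [-0.18, 0.62, 0.09, -0.66, -1.51, 0.72], [-0.11, 0.5, 0.06, -0.69, -1.54, 0.62]]
rest 109 -1 [[-0.11, 0.65, -0.01, -0.71, -1.38, -2.38], [-0.18, 0.62, 0.09, -0.66, -1.51, -2.42], [-0.11, 0.5, 0.06, -0.69, -1.54, -2.52]]
rest 289 1 [[0.65, 0.5, -0.93, 1.13, -0.84, 1.76], [0.83, 0.43, -0.83, 0.86, -0.97, 1.91], [0.73, 0.32, -0.81, 0.88, -1.02, 2.05]]
rest 289 -1 [[0.65, 0.5, -0.93, 1.13, -0.84, -1.38], [0.83, 0.43, -0.83, 0.86, -0.97, -1.23], [0.73, 0.32, -0.81, 0.88, -1.02, -1.09]]
pick -180 1 [[-0.06, 0.84, 0.1, 0.04, -1.62, 1.62], [-0.06, 0.86, 0.3, 0.04, -1.79, 1.62], [-0.06, 0.72, 0.17, 0.05, -1.8, 1.63]]
pick -180 -1 [[-0.06, 0.84, 0.1, 0.04, -1.62, -1.52], [-0.06, 0.86, 0.3, 0.04, -1.79, -1.52], [-0.06, 0.72, 0.17, 0.05, -1.8, -1.52]]
pick -150 1 [[0.09, 0.77, -0.17, 0.31, -1.38, 1.83], [0.12, 0.76, -0.01, 0.28, -1.54, 1.85], [0.09, 0.63, -0.11, 0.3, -1.57, 1.89]]
pick -150 -1 [[0.09, 0.77, -0.17, 0.31, -1.38, -1.32], [0.12, 0.76, -0.01, 0.28, -1.54, -1.29], [0.09, 0.63, -0.11, 0.3, -1.57, -1.26]]
pick -120 1 [[0.2, 0.64, -0.
[... 4029 characters left out ...]
0.35, -0.02, -0.85, -1.18, 0.14]]
pan 90 -1 [[0.17, 0.5, -0.09, -0.93, -1.06, -2.8], [0.09, 0.43, -0.06, -0.87, -1.18, -2.84], [0.19, 0.35, -0.02, -0.85, -1.18, -3.0]]
pan 120 1 [[0.22, 0.65, 0.16, -0.75, -1.42, 0.55], [0.15, 0.63, 0.26, -0.72, -1.56, 0.52], [0.22, 0.53, 0.24, -0.74, -1.57, 0.41]]
pan 120 -1 [[0.22, 0.65, 0.16, -0.75, -1.42, -2.59], [0.15, 0.63, 0.26, -0.72, -1.56, -2.62], [0.22, 0.53, 0.24, -0.74, -1.57, -2.73]]
pan 150 1 [[0.33, 0.79, 0.37, -0.57, -1.71, 0.8], [0.28, 0.8, 0.55, -0.56, -1.87, 0.75], [0.33, 0.68, 0.47, -0.59, -1.88, 0.69]]
pan 150 -1 [[0.33, 0.79, 0.37, -0.57, -1.71, -2.34], [0.28, 0.8, 0.55, -0.56, -1.87, -2.39], [0.33, 0.68, 0.47, -0.59, -1.88, -2.45]]
0.9
```

```bash
python3 - <<'E'
from h import *
r=att(np.deg2rad(60),np.pi/4,-1); v=r.as_rotvec(); g=BK+[0,0,.003]
hi=tcp_for(g,r,G+.05)+[0,0,.13]
ctrl.goto(hi,v)
ctrl.gripper_to(.072,30)
ctrl.move_l(tcp_for(g,r,G+.06),vel=.2)
print(ctrl.get_time(),ctrl.get_contact_force(),ctrl.tcp_to_tips, np.round(ctrl.get_qpos(),2))
save(ctrl.read_camera("wrist"),"w1.png"); save(ctrl.read_camera("scene"),"s1.png",(60,40,400,280),2)
E
```

```text
5.1833 [0.52187813 0.19736334 0.14718237] 0.0726 [-0.7   0.55 -0.06 -0.82 -1.26 -2.59]
```

View pics/w1.png

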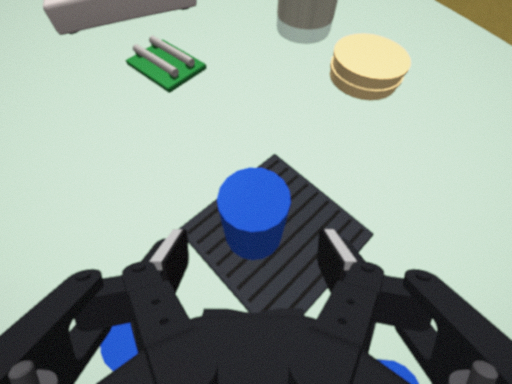

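View pics/s1.png

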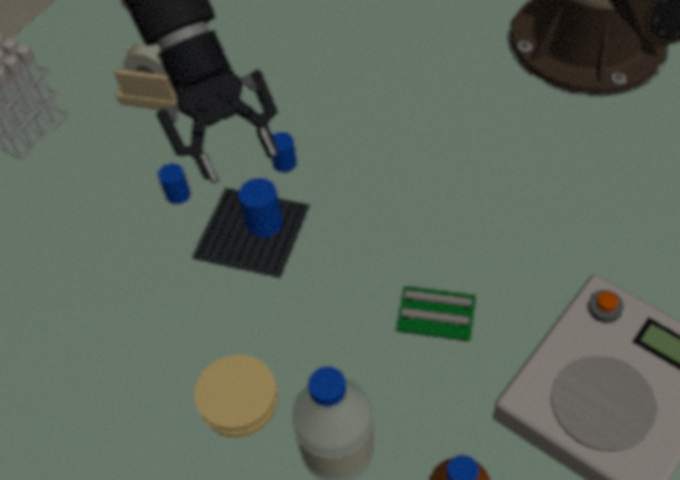

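The wrist view has the beaker at (255,210), centred between the open fingers. The scene view shows the approach is free of both small beakers. Next I grasp and lift.

```bash
python3 - <<'E'
from h import *
r=att(np.deg2rad(60),np.pi/4,-1); g=BK+[0,0,.003]
ctrl.move_l(tcp_for(g,r),vel=.1)
print(ctrl.get_contact_force())
ctrl.gripper_to(.03,30)
print(ctrl.get_width(),ctrl.get_contact_force())
print(np.array(ctrl.get_tcp_pos())-tcp_for(g,r))
ctrl.move_l(np.array(ctrl.get_tcp_pos())+[0,0,.15],vel=.15)
print(ctrl.get_width(),ctrl.get_contact_force(),ctrl.get_time())
p=ctrl.read_camera("wrist"); save(p,"w2.png"); p=ctrl.read_camera("scene"); save(p,"s2.png",(60,20,400,260),2)
E
```

```text
[ 0.24561641 -0.89202357  0.23691096]
0.04695084670227483 [-0.00829187 -1.66604485  2.43039806]
[ 4.97843818e-05 -5.15270869e-04  5.85468748e-04]
0.04722823983388439 [-0.21412275 -0.17926455  0.48674067] 7.525
```

View pics/w2.png

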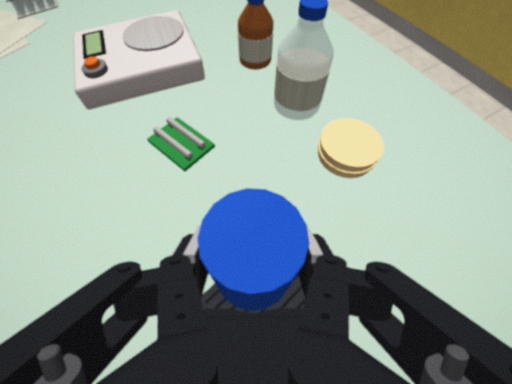

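View pics/s2.png

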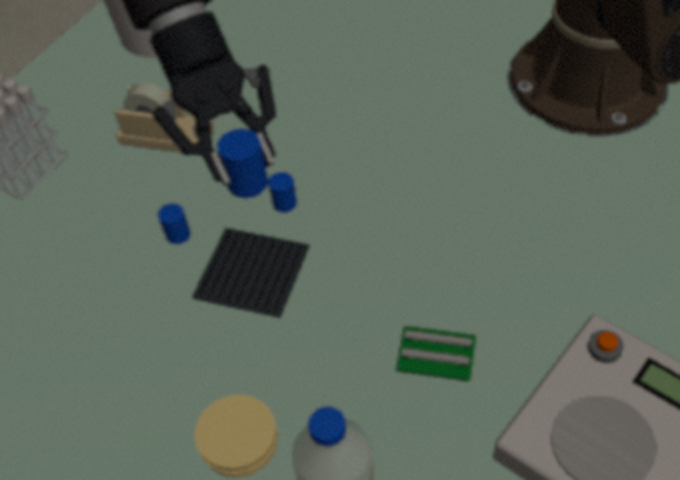

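Beaker held upright; the scene view at (242,163) shows it level and clear of the mat. Now I roll and lay it on the rest.

```bash
cat >> h.py <<'E'
hr=np.arctan2(RD[1],RD[0])
def lower(target,step=.001,n=8,thr=2.5):
    """creep down to target (tcp) then on until vertical force rises"""
    b=np.array(ctrl.get_contact_force())
    p=np.array(target)
    for i in range(n):
        ctrl.move_l(p,vel=.03); f=np.array(ctrl.get_contact_force())-b
        print("z",round(p[2],4),"df",f.round(2))
        if f[2]>thr: return True
        p=p-[0,0,step]
    return False
E
python3 - <<'E'
from h import *
r1=att(np.deg2rad(60),np.pi/4,-1); g=BK+[0,0,.003]
m=r1.as_matrix().T@(BK-tcp_for(g,r1)); print("mid in tool",m)
r=att(hr,np.pi/4,1); M=r.as_matrix()
bz=M@r1.as_matrix().T@[0,0,1]; print("bz",bz, RD)
tgt=REST+[0,0,.026]-M@m
ctrl.goto(tgt+[0,0,.14],r.as_rotvec())
print(ctrl.get_width(),ctrl.get_time())
ctrl.move_l(tgt+[0,0,.03],vel=.15)
save(ctrl.read_camera("scene"),"s3.png",(200,120,370,250),4); save(ctrl.read_camera("top"),"t3.png",(150,150,300,260),4)
E
```

```text
mid in tool [ 5.61213203e-02 -2.12132034e-03 -2.68986013e-18]
bz [ 3.30514393e-01 -9.43800952e-01 -3.36389635e-16] [-0.33051439  0.94380095  0.        ]
0.04711889896218692 10.4583
```

View pics/s3.png

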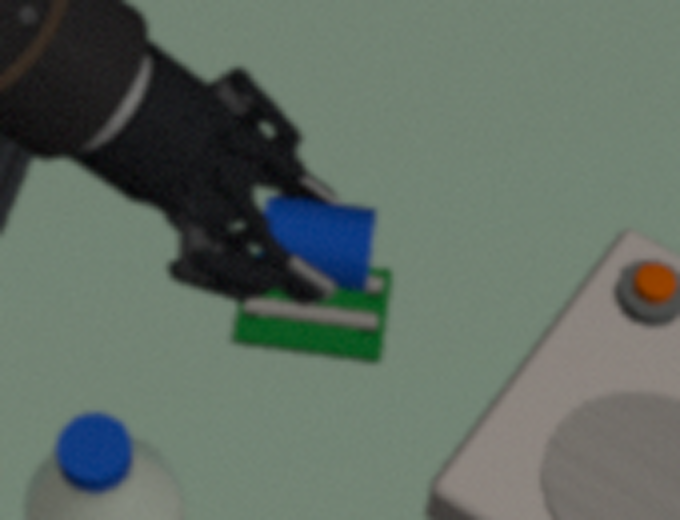

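View pics/t3.png

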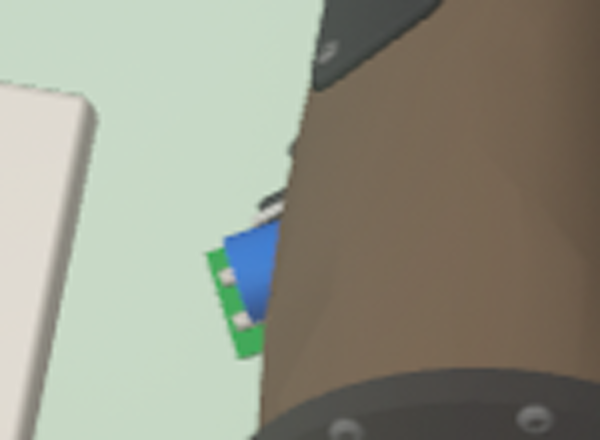

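The beaker hangs level and parallel to the rods, mouth towards the balance, at (320,245) in the scene crop. I lower it with a force check.

```bash
python3 - <<'E'
from h import *
r1=att(np.deg2rad(60),np.pi/4,-1); g=BK+[0,0,.003]
m=r1.as_matrix().T@(BK-tcp_for(g,r1)); r=att(hr,np.pi/4,1); M=r.as_matrix()
tgt=REST+[0,0,.026]-M@m
ctrl.move_l(tgt+[0,0,.006],vel=.1)
print(lower(tgt+[0,0,.003],n=9,thr=2.5),ctrl.get_contact_force(),ctrl.get_time())
p=ctrl.read_camera("scene");save(p,"s4.png",(200,120,370,250),4)
E
```

```text
z 0.0842 df [-1.55  0.91  0.16]
z 0.0832 df [-0.7   0.79 -1.6 ]
z 0.0822 df [-1.73  1.41 -0.06]
z 0.0812 df [-1.14  0.63  3.17]
True [-0.19944213 -0.34027024  2.71058414] 12.8333
```

View pics/s4.png

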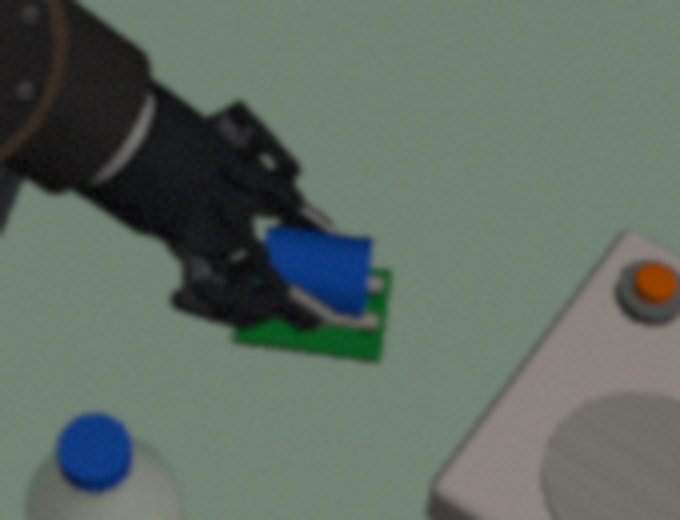

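```bash
python3 - <<'E'
from h import *
b=np.array(ctrl.get_tcp_pos()); 
ctrl.move_l(b-[0,0,.0004],vel=.03); print(ctrl.get_contact_force())
ctrl.gripper_to(.072,30); print(ctrl.get_width(),ctrl.get_contact_force())
M=R.from_rotvec(ctrl.get_eef_rot()).as_matrix(); x=M[:,0]
ctrl.move_l(np.array(ctrl.get_tcp_pos())-.09*x,vel=.15)
p=ctrl.read_camera("wrist");save(p,"w5.png")
ctrl.move_l(np.array(ctrl.get_tcp_pos())+[0,0,.10],vel=.25)
p=ctrl.read_camera("scene");save(p,"s5.png",(200,120,370,250),4);np.savez("pics/s5.npz",**p)
p=ctrl.read_camera("wrist");np.savez("pics/w5.npz",**p)
print(ctrl.get_time())
w=cloud(p); px=p["pixels"].astype(int); bl=(px[...,2]>px[...,0]+80)&(abs(w[...,0]-.552)<.06)&(abs(w[...,1]-.017)<.06)
q=w[bl]; top=q[q[:,2]>np.percentile(q[:,2],90)]
print("n",len(q),"ztop",np.percentile(q[:,2],98))
a=(q-REST)@RD; c=(q-REST)@np.array([np.cos(YAW),np.sin(YAW),0])
print("along",np.percentile(a,[1,99]),"across",np.percentile(c,[1,99]))
E
```

```text
[-0.56058077 -0.68902934  5.19682992]
0.0719476052460374 [0.0546892  0.63569424 0.00476813]
14.95
n 3032 ztop 0.06737191269666719
along [-0.03134841  0.02857051] across [-0.02225697  0.02105073]
```

View pics/s5.png

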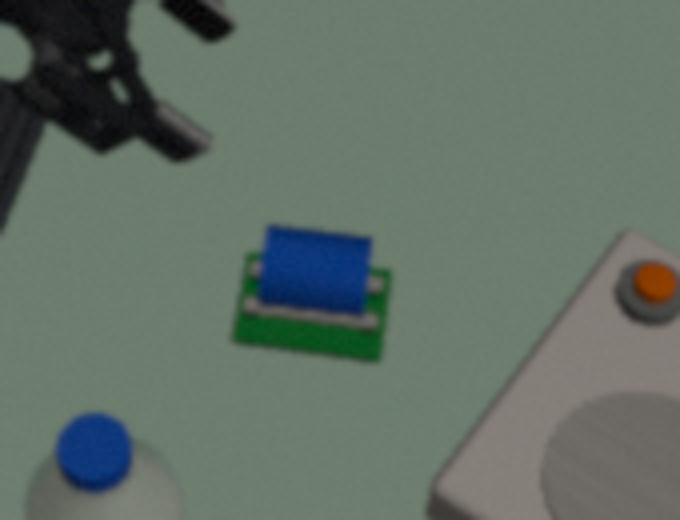

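View pics/w5.png

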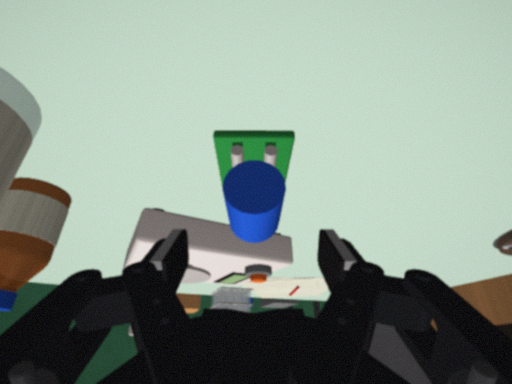

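It lies level across both rods: scene crop (317,268), top at z=0.067, centred within about 1 mm. I regrip from the mouth side.

```bash
python3 - <<'E'
from h import *
h2=hr+np.pi
mid=REST+[0,0,.026]
v=att(h2,np.pi/2,1); ctrl.goto(mid+[0,0,.26],v.as_rotvec())
r=att(h2,np.pi/4,1); g=mid+[0,0,.002]
ctrl.goto(tcp_for(g,r,G+.09)+[0,0,.06],r.as_rotvec())
ctrl.move_l(tcp_for(g,r,G+.06),vel=.2)
print(ctrl.get_time(),np.round(ctrl.get_qpos(),2))
save(ctrl.read_camera("wrist"),"w6.png"); save(ctrl.read_camera("scene"),"s6.png",(200,120,420,280),3)
E
```

```text
Traceback (most recent call last):
rig.PlanningError: the arm cannot take that pose within its joint ranges
```

```bash
python3 - <<'E'
from h import *
h2=hr+np.pi
mid=REST+[0,0,.026]
print(np.round(ctrl.get_qpos(),2))
for d in range(0,360,30):
  for z in (.22,.26):
    q=ctrl.solve_ik(mid+[0,0,z],att(np.deg2rad(d),np.pi/2,1).as_rotvec())
    if q is not None: print(d,z,np.round(q,2))
for pitch in (45,50):
  r=att(h2,np.deg2rad(pitch),1); g=mid+[0,0,.002]
  for b,u in ((.09,.06),(.06,0),(.03,0),(0,0)):
    q=ctrl.solve_ik(tcp_for(g,r,G+b)+[0,0,u],r.as_rotvec()); print(pitch,b,None if q is None else np.round(q,2))
E
```

```text
[-0.19  0.52  0.18 -0.66 -1.67  0.61]
0 0.22 [ 0.39  0.19 -0.32 -0.   -1.06 -1.96]
0 0.26 [ 0.39  0.16 -0.26 -0.   -1.15 -1.96]
30 0.22 [ 0.39  0.19 -0.32  0.   -1.06 -1.43]
30 0.26 [ 0.39  0.16 -0.26  0.   -1.15 -1.43]
60 0.22 [ 0.39  0.19 -0.32  0.   -1.06 -0.91]
60 0.26 [ 0.39  0.16 -0.26  0.   -1.15 -0.91]
90 0.22 [ 0.39  0.19 -0.32  0.   -1.06 -0.39]
90 0.26 [ 0.39  0.16 -0.26  0.   -1.15 -0.39]
120 0.22 [ 0.39  0.19 -0.32  0.   -1.06  0.14]
120 0.26 [ 0.39  0.16 -0.26  0.   -1.15  0.14]
150 0.22 [ 0.39  0.19 -0.32  0.   -1.06  0.66]
150 0.26 [ 0.39  0.16 -0.26  0.   -1.15  0.66]
180 0.22 [ 0.39  0.19 -0.32  0.   -1.06  1.19]
180 0.26 [ 0.39  0.16 -0.26  0.   -1.15  1.19]
210 0.22 [ 0.39  0.19 -0.32  0.   -1.06  1.71]
210 0.26 [ 0.39  0.16 -0.26  0.   -1.15  1.71]
240 0.22 [ 0.39  0.19 -0.32  0.   -1.06  2.23]
240 0.26 [ 0.39  0.16 -0.26  0.   -1.15  2.23]
270 0.22 [ 0.39  0.19 -0.32  0.   -1.06  2.76]
270 0.26 [ 0.39  0.16 -0.26  0.   -1.15  2.76]
300 0.22 [ 0.39  0.19 -0.32  0.   -1.06 -3.  ]
300 0.26 [ 0.39  0.16 -0.26  0.   -1.15 -3.  ]
330 0.22 [ 0.39  0.19 -0.32  0.   -1.06 -2.48]
330 0.26 [ 0.39  0.16 -0.26  0.   -1.15 -2.48]
45 0.09 [ 0.87  0.33 -0.75  0.75 -1.1   2.04]
45 0.06 [ 0.79  0.44 -0.85  0.91 -0.93  1.88]
45 0.03 [ 0.73  0.47 -0.89  1.01 -0.88  1.83]
45 0 [ 0.65  0.5  -0.92  1.12 -0.84  1.76]
50 0.09 [ 0.83  0.29 -0.73  0.71 -1.06  2.13]
50 0.06 [ 0.76  0.4  -0.84  0.87 -0.88  1.97]
50 0.03 [ 0.7   0.43 -0.88  0.97 -0.82  1.91]
50 0 [ 0.62  0.46 -0.92  1.08 -0.77  1.84]
```

```bash
python3 - <<'E'
from h import *
h2=hr+np.pi
mid=REST+[0,0,.026]
ctrl.goto(mid+[0,0,.26],att(np.pi,np.pi/2,1).as_rotvec())
r=att(h2,np.pi/4,1); g=mid+[0,0,.002]
ctrl.goto(tcp_for(g,r,G+.09)+[0,0,.06],r.as_rotvec())
ctrl.move_l(tcp_for(g,r,G+.06),vel=.2)
print(ctrl.get_time(),np.round(ctrl.get_qpos(),2))
save(ctrl.read_camera("wrist"),"w6.png"); save(ctrl.read_camera("scene"),"s6.png",(200,120,420,280),3)
E
```

```text
17.1 [ 0.79  0.44 -0.85  0.91 -0.93  1.88]
```

View pics/w6.png

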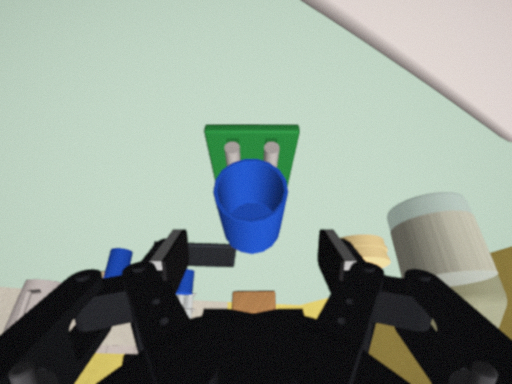

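View pics/s6.png

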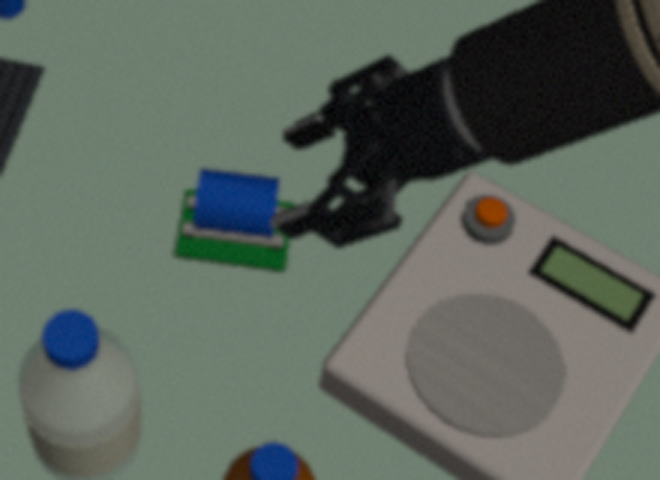

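The wrist view shows the open mouth at (251,195), centred between the jaws. I grip and lift.

```bash
python3 - <<'E'
from h import *
h2=hr+np.pi; mid=REST+[0,0,.026]; r=att(h2,np.pi/4,1); g=mid+[0,0,.002]
ctrl.move_l(tcp_for(g,r),vel=.1); print(ctrl.get_contact_force())
ctrl.gripper_to(.03,30); print(ctrl.get_width(),ctrl.get_contact_force())
ctrl.move_l(np.array(ctrl.get_tcp_pos())+[0,0,.05],vel=.12)
p=ctrl.read_camera("wrist");save(p,"w7.png")
ctrl.move_l(np.array(ctrl.get_tcp_pos())+[0,0,.11],vel=.2)
print(ctrl.get_width(),ctrl.get_contact_force(),ctrl.get_time())
save(ctrl.read_camera("scene"),"s7.png",(200,120,420,280),3)
r3=att(np.deg2rad(-90),np.pi/4,-1); m=r.as_matrix().T@(mid-tcp_for(g,r)); tgt=PAN+[0,0,.031]-r3.as_matrix()@m
print("bz at place",r3.as_matrix()@r.as_matrix().T@(-RD))
for u in (0,.01,.05,.12,.16):
    q=ctrl.solve_ik(tgt+[0,0,u],r3.as_rotvec()); print(u,None if q is None else np.round(q,2))
E
```

```text
[0.24439207 0.54874131 0.36545322]
0.04632118009383817 [-1.49598133  1.6240811   4.1127464 ]
0.046407980224730576 [-0.01338892 -0.73502491 -0.11940174] 19.6083
bz at place [ 4.33148001e-17 -1.03778848e-16 -1.00000000e+00]
0 [ 0.91  0.72 -0.17  0.46 -1.37 -1.16]
0.01 [ 0.91  0.71 -0.17  0.46 -1.38 -1.16]
0.05 [ 0.91  0.67 -0.14  0.45 -1.44 -1.13]
0.12 [ 0.91  0.61 -0.08  0.45 -1.55 -1.08]
0.16 [ 0.91  0.58 -0.04  0.45 -1.62 -1.04]
```

View pics/w7.png

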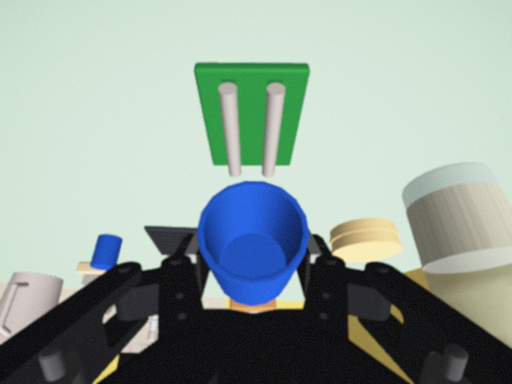

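View pics/s7.png

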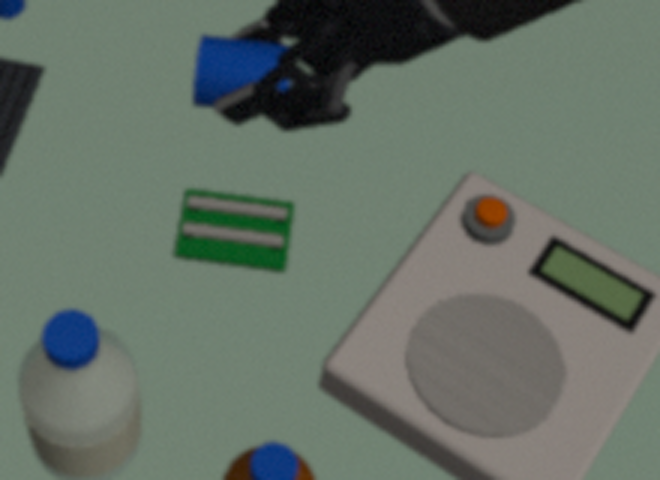

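Held securely: the mouth is at (253,240) in the wrist view, and in the scene view the beaker is clear of the rods. I rotate and move above the pan.

```bash
python3 - <<'E'
from h import *
h2=hr+np.pi; mid=REST+[0,0,.026]; r=att(h2,np.pi/4,1); g=mid+[0,0,.002]
r3=att(np.deg2rad(-90),np.pi/4,-1); m=r.as_matrix().T@(mid-tcp_for(g,r)); tgt=PAN+[0,0,.031]-r3.as_matrix()@m
ctrl.goto(tgt+[0,0,.14],r3.as_rotvec())
ctrl.move_l(tgt+[0,0,.02],vel=.15)
print(ctrl.get_width(),ctrl.get_contact_force(),ctrl.get_time())
p=ctrl.read_camera("scene");save(p,"s8.png",(270,140,470,300),3.5);np.savez("pics/s8.npz",**p)
p=ctrl.read_camera("top");save(p,"t8.png",(60,140,220,290),3.5);np.savez("pics/t8.npz",**p)
E
```

```text
0.04619353804963894 [-0.08006571 -0.18702875  0.02726225] 23.3
```

View pics/s8.png

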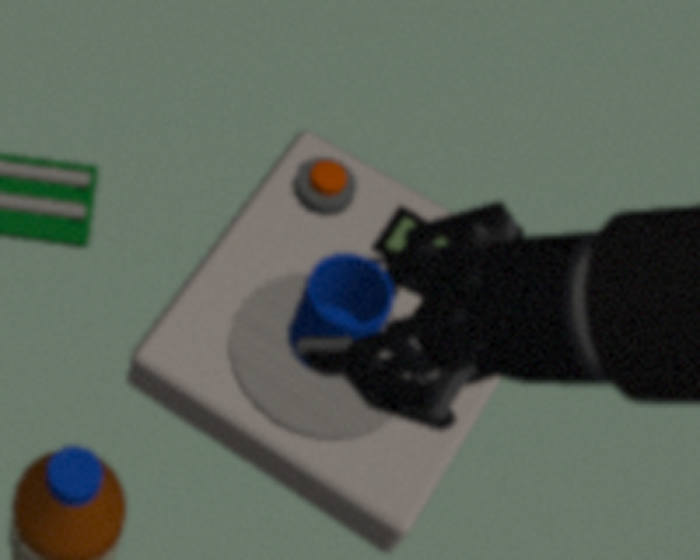

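View pics/t8.png

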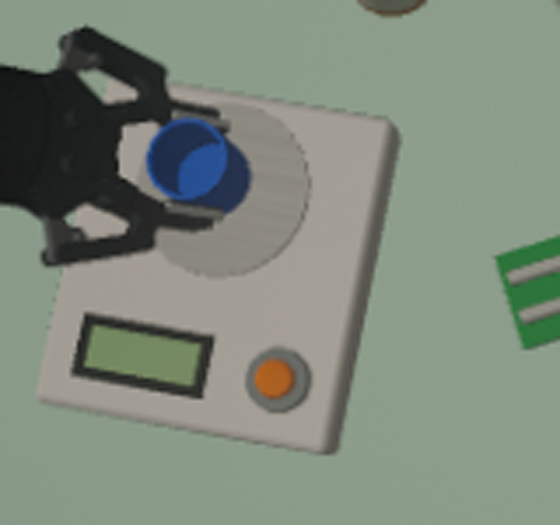

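Mouth up over the pan, in both views. I lower with force checks.

```bash
python3 - <<'E'
from h import *
h2=hr+np.pi; mid=REST+[0,0,.026]; r=att(h2,np.pi/4,1); g=mid+[0,0,.002]
r3=att(np.deg2rad(-90),np.pi/4,-1); m=r.as_matrix().T@(mid-tcp_for(g,r)); tgt=PAN+[0,0,.031]-r3.as_matrix()@m
ctrl.move_l(tgt+[0,0,.005],vel=.1); ctrl.pause(.2)
print("tgt z",tgt[2],lower(tgt+[0,0,.003],step=.0007,n=10,thr=3),ctrl.get_contact_force(),ctrl.get_time())
p=ctrl.read_camera("scene");save(p,"s9.png",(270,140,470,300),3.5)
E
```

```text
z 0.1342 df [-0.37 -0.58  0.25]
z 0.1335 df [-0.47 -0.02  0.4 ]
z 0.1328 df [ 0.05 -1.01 -0.4 ]
z 0.1321 df [-1.81  0.63  4.03]
tgt z 0.13118376618407357 True [-1.36356288  0.89329388  3.43416733] 24.9
```

View pics/s9.png

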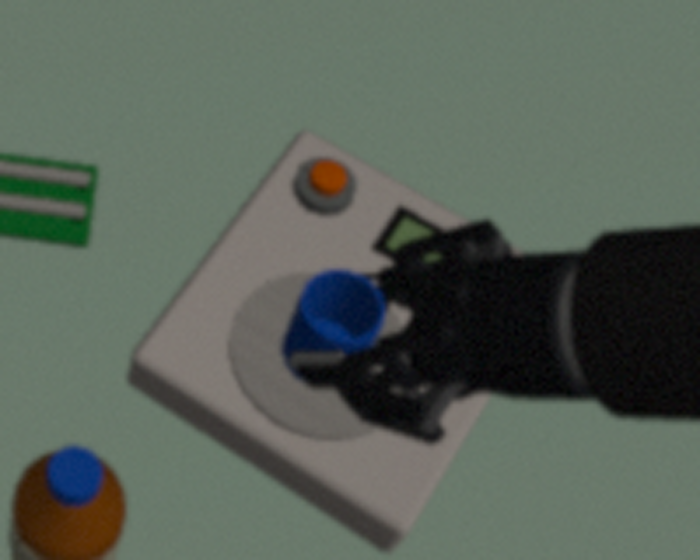

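```bash
python3 - <<'E'
from h import *
b=np.array(ctrl.get_tcp_pos()); ctrl.move_l(b-[0,0,.0005],vel=.02); print(ctrl.get_contact_force())
ctrl.gripper_to(.070,30); print(ctrl.get_width(),ctrl.get_contact_force())
x=R.from_rotvec(ctrl.get_eef_rot()).as_matrix()[:,0]
ctrl.move_l(np.array(ctrl.get_tcp_pos())-.10*x,vel=.15)
ctrl.move_l(np.array(ctrl.get_tcp_pos())+[0,0,.12],vel=.25)
print(ctrl.get_time())
p=ctrl.read_camera("scene");save(p,"s10.png",(270,140,470,300),3.5);np.savez("pics/s10.npz",**p); print(ctrl.tip_of(p,"tare_top")[:2])
p=ctrl.read_camera("top");save(p,"t10.png",(60,140,220,290),3.5);np.savez("pics/t10.npz",**p)
w=cloud(p);px=p["pixels"].astype(int); bl=(px[...,2]>px[...,0]+60)&(abs(w[...,0]-.6)<.06)&(abs(w[...,1]-.236)<.06)
q=w[bl]; rim=q[q[:,2]>.115]; print("rim",len(rim),np.percentile(rim[:,2],[5,50,95]),cv2.minEnclosingCircle(rim[:,:2].astype(np.float32)))
for d in range(-180,180,45):
    q=ctrl.solve_ik(TARE+[0,0,.08],att(np.deg2rad(d),np.pi/2,1).as_rotvec()); print(d,None if q is None else np.round(q,2))
E
```

```text
[-2.11014554  0.56459255  5.00771608]
0.0699605951135249 [ 0.02371593  0.19970146 -0.10867295]
27.0
[{'position': [361.3, 189.9], 'p': 0.49}]
rim 85 [0.12076746 0.12344386 0.12588859] ((0.60068279504776, 0.23491168022155762), 0.023775432258844376)
-180 [ 0.76  0.26 -0.53  0.   -0.78  0.81]
-135 [ 0.76  0.26 -0.53  0.   -0.78  1.59]
-90 [ 0.76  0.26 -0.53  0.   -0.78  2.38]
-45 None
0 [ 0.76  0.26 -0.53 -0.   -0.78 -2.33]
45 [ 0.76  0.26 -0.53 -0.   -0.78 -1.55]
90 [ 0.76  0.26 -0.53  0.   -0.78 -0.76]
135 [ 0.76  0.26 -0.53  0.   -0.78  0.02]
```

View pics/s10.png

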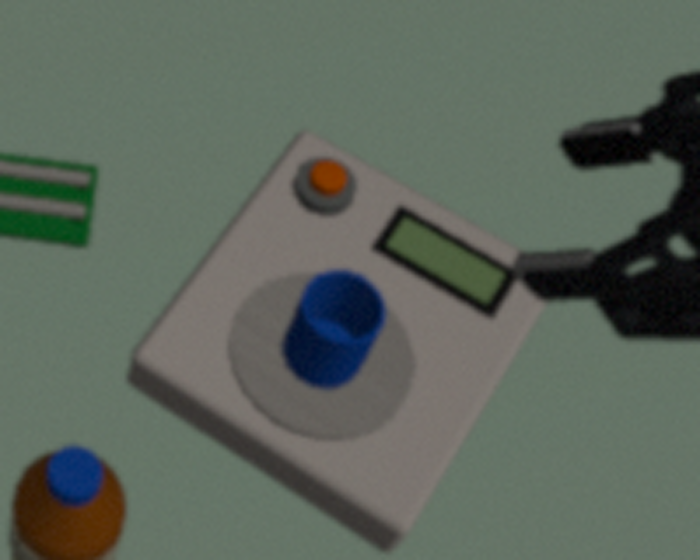

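View pics/t10.png

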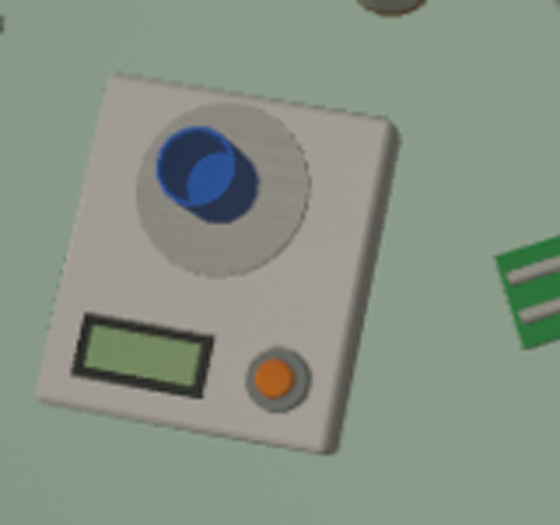

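The beaker stands mouth-up with its axis at (0.6007, 0.2349) against a pan centre of (0.600, 0.236), so the whole base is on the pan. Next is the tare button, pressed with a closed gripper.

```bash
python3 - <<'E'
from h import *
v=att(np.pi/2,np.pi/2,1).as_rotvec(); L=ctrl.tcp_to_tips
ctrl.goto(TARE+[0,0,L+.10],v)
ctrl.gripper_to(0,20); print(ctrl.get_width(),ctrl.tcp_to_tips)
L=ctrl.tcp_to_tips
ctrl.move_l(TARE+[0,0,L+.02],vel=.15); ctrl.move_l(TARE+[0,0,L+.006],vel=.05)
ctrl.pause(.2); b=np.array(ctrl.get_contact_force())
print(b,ctrl.get_time()); save(ctrl.read_camera("scene"),"s11.png",(270,140,470,300),3.5); save(ctrl.read_camera("wrist"),"w11.png")
E
```

```text
0.0003552950354865448 0.0726
[-0.04549575 -0.69115621 -0.18230186] 29.9167
```

View pics/s11.png

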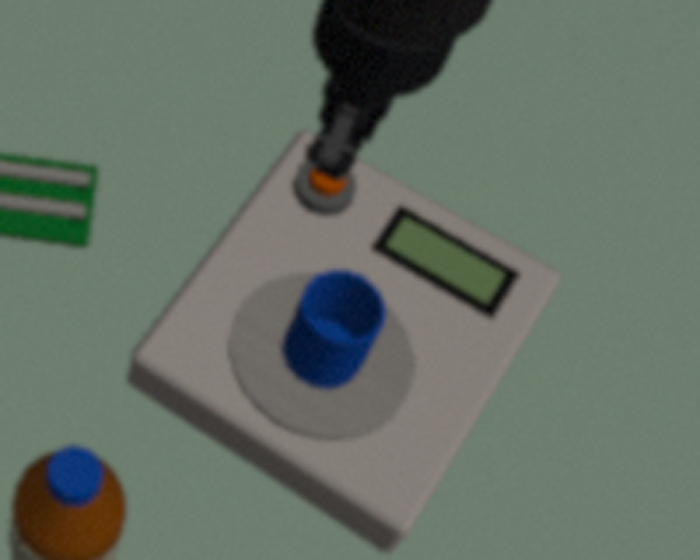

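View pics/w11.png

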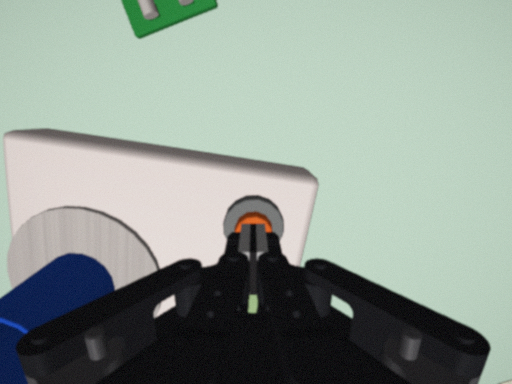

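The closed fingertips are over the button: scene crop (330,165), wrist (253,225). I press.

```bash
python3 - <<'E'
from h import *
L=ctrl.tcp_to_tips
b=np.array(ctrl.get_contact_force())
for d in np.arange(.003,-.0105,-.001):
    ctrl.move_l(TARE+[0,0,L+d],vel=.03); ctrl.pause(.05)
    f=np.array(ctrl.get_contact_force())-b; z=ctrl.get_tcp_pos()[2]-L
    print(round(d,4),"tip z",round(z,4),f.round(1))
    if f[2]>9: break
ctrl.pause(.3)
save(ctrl.read_camera("scene"),"s12.png",(300,140,470,270),4)
print(ctrl.get_time(), ctrl.get_contact_force())
E
```

```text
0.003 tip z 0.0719 [ 0.5  0.5 -0.2]
0.002 tip z 0.071 [ 0.1 -1.7 -0.5]
0.001 tip z 0.07 [ 0.1 -0.9  0.8]
0.0 tip z 0.0691 [ 1.6 -1.9  1.7]
-0.001 tip z 0.0681 [0.4 0.1 1.3]
-0.002 tip z 0.0671 [ 0.5 -0.4  1.1]
-0.003 tip z 0.066 [1.6 0.2 2.5]
-0.004 tip z 0.065 [ 1.1 -0.3  1.9]
-0.005 tip z 0.0641 [ 1.7 -0.1  3.3]
-0.006 tip z 0.0639 [-3.3 -0.3 12.9]
33.3667 [-3.98600532 -1.09740756 12.54971399]
```

View pics/s12.png

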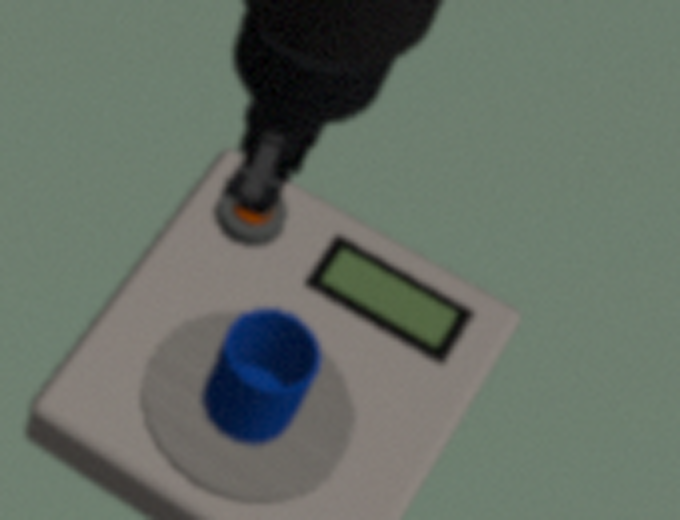

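The spring force rises over 5 mm of travel (tip 0.069 → 0.064), then there is a hard stop at 13 N, so the button bottomed out. I release and check.

```bash
python3 - <<'E'
from h import *
ctrl.move_l(TARE+[0,0,ctrl.tcp_to_tips+.02],vel=.06)
ctrl.move_l(np.array(ctrl.get_tcp_pos())+[-.03,-.03,.15],vel=.25); ctrl.pause(.3)
print(ctrl.get_time(),ctrl.get_contact_force())
for n,c in (("scene",None),("top",None)):
    p=ctrl.read_camera(n);save(p,n[0]+"13.png",None,1.5); w=cloud(p);px=p["pixels"]
    hsv=cv2.cvtColor(px,cv2.COLOR_RGB2HSV); o=(hsv[...,0]<18)&(hsv[...,1]>180)&(hsv[...,2]>110)&(np.hypot(w[...,0]-.4815,w[...,1]-.195)<.02)
    print(n,o.sum(),np.nanmedian(w[o],0) if o.any() else None)
    bl=(px[...,2].astype(int)>px[...,0].astype(int)+60)&(abs(w[...,0]-.6)<.06)&(abs(w[...,1]-.236)<.06)&(w[...,2]>.115)
    if bl.any(): print("rim",cv2.minEnclosingCircle(w[bl][:,:2].astype(np.float32)),np.median(w[bl][:,2]))
E
```

```text
35.025 [ 0.4091147  -0.63215978 -0.09878552]
scene 56 [0.48179108 0.19540051 0.0704181 ]
rim ((0.6012570858001709, 0.2349357306957245), 0.023564739152789116) 0.12352198964006256
top 48 [0.48357936 0.19190524 0.06915283]
rim ((0.6009669303894043, 0.2357274740934372), 0.023987162858247757) 0.12367627088677124
```

View pics/s13.png

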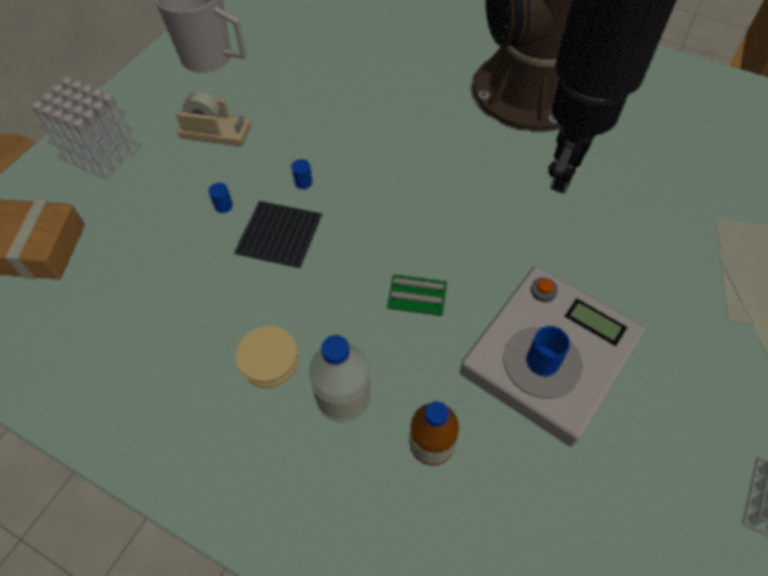

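View pics/t13.png

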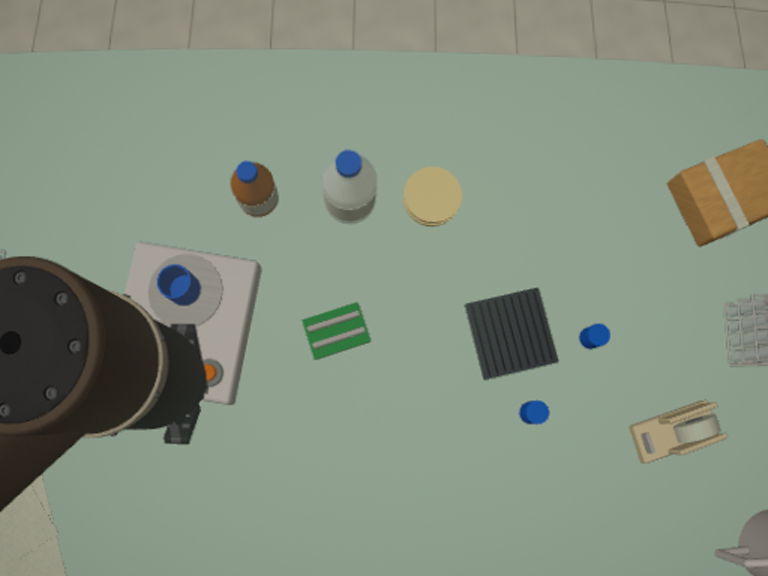

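The button is back up (top at z≈0.070). The beaker stands mouth-up at the pan centre, scene (548,350). Bottles, dishes and small beakers are unmoved, and the robot is clear. I hand in.

```bash
python3 -c "
from rig import ctrl
print(ctrl.finish_job(),ctrl.get_time())"
```

```text
the job is handed in; nothing more can be done
the job is handed in; nothing more can be done
```

The large blue beaker now stands mouth-up at the centre of the balance pan, and the tare button was pressed after it was standing there. I handed the job in at about 35 s of the 69 s allowed.

- **Turning it over:** I gripped the beaker on the mat at 45° and laid it on the two-rod rest. I regripped it from the mouth side and stood it on the pan. Before each release I lowered it until the force reading showed contact, and it never dropped.
- **Tare:** The closed fingertips pushed the button down 5 mm against its spring, then met a hard stop at about 13 N.
- **Last checks:** The beaker's axis was about 1 mm from the pan centre, with its rim at z ≈ 0.1235 m (0.124 m expected). The button was back up at z ≈ 0.070 m. The bottles, dishes and small beakers looked unmoved, and the robot was touching nothing.
- **What differed:** One intermediate pose was refused by the planner; nothing moved and I used another. The beaker touched the pan 0.9 mm higher than calculated, which is within calibration error.

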